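# Finish the pyramid of small tins in the wooden tray

### The arm

A 7-joint arm with a two-finger parallel gripper is mounted at the origin on the work surface. World frame = base frame: x ahead of the robot, y to its left, z up, the work surface at z = 0. Lengths are in m, angles in rad, forces in N, time in s.
With the tool pointing down it reaches from about 0.425 to 0.875 m from the base axis. Payload 4.7 kg.
Tool frame: the origin (TCP) lies midway between the tips of the shut fingers; the grasp point (between the pads) lies 19 mm behind it (env.pinch_z is the distance from the TCP to the grasp point, in m); z points along the fingers, y is the line along which they close (so a half turn about z gives the same grasp; the last joint's range is limited). The gripper opens to 85 mm and grips with 20 to 120 N. Pads are 22 mm wide; open, the fingers measure 114 mm over their backs; the gripper's body (76 mm by 85 mm) begins 54 mm behind the grasp point. The pads swing forward as they close: fully open they stand 13 mm farther back than shut.
Start: joints at [1.213, 0.321, -0.07, 1.45, 0.023, 1.371, -0.057], TCP at [0.236, -0.606, 0.231] pointing down, gripper open.
Joint ranges: [-2.86, 2.86], [-0.3, 2.09], [-1.38, 1.24], [0.06, 2.45], [-1.56, 4.7], [0.09, 2.05], [-2.69, 2.69]. Speed limits (rad/s): [2.57, 2.57, 3.14, 3.14, 3.14, 3.14, 3.14].

### API

Orientations are given as a 3x3 rotation matrix whose columns are the frame's x, y, z axes.
In Python, from workcell import telemetry, optics, env gives the robot as it stands.
- The arm moves only by the tool drive_tool, never from a script. Its argument "moves" is a list that holds one entry, the list of rows, each a list of 5 numbers: the opening, from 0 (shut) to 1 (fully open), then the shift along the tool's x, y, z in m, then the turn about the tool's z in rad. A call has 1 to 10 rows; each row shifts and turns the commanded pose from where the row before left it, along the tool's axes as they then stand; what a row does not reach is not made up. A row lasts 1/8 s, in which the tool goes at most 62.5 mm and 10.7 degrees, less where a joint would pass 70% of its speed; a pose out of reach is approached as far as the arm can. A call is refused whole if a number of a shift passes 0.0625 or a number of a turn 0.188, either way. A call with a gripper value outside its range is refused whole. The fingers move at their own pace and stop on an object; "newtons" is the grip in N (left out, the last holds). Time passes only in rows, so rows that do not move let the fingers close. It gives the time, the measured TCP pose, the force, the opening and the grip force at its end, in the units of the state.
- telemetry.sense(): the state, without advancing time (a new reading comes with each control period).
- optics.get_image(name): name is "scene" or "top" or "wrist"; returns a dict with "image" (480x640x3 uint8, blue, green, red), "fov_y" (degrees; the focal length in pixels is half the picture's height over the tangent of half this angle, whatever the lens; pixels are square), "cx", "cy" (the principal point, pixels), "k1" (the pictures are not rectified: a ray, as slopes to the right and down, at radius r is drawn at 1 + k1 r^2 times it, then the intrinsics apply), "camera_from_world" (4x4, takes a point from world to camera coordinates); the wrist camera has in their place "hand_eye" (4x4, takes a point from camera to tool coordinates, whose origin is the TCP and whose axes are the flange's). Camera axes: x right, y down, z forward; pixel columns grow to the right and rows downward; lengths in m; the calibration is good to about 2 mm. A picture is of the moment at which its call begins: read the wrist's pose just before it. There is no depth.
- env.close_job(): hands the job in; it is judged then, once.
The state is a dict: "time": time; "joints": joint angles; "joint_vel": joint speeds; "joint_torque": joint torques, N m; "ee_pos": TCP position; "eef_rot": TCP orientation; "contact_force": force on the tool from outside, world axes, zero at the start; "torque": the same for the moment, N m; "opening": finger opening in m; "gripper_force": force on a finger pad.
Only numpy, scipy, OpenCV 4.12 (cv2) and the standard library are available. Lean on these libraries where they do the work, as an engineer would, in place of code of your own. Each camera call takes 0.05 s, during which the arm holds its last target. There are 200 camera calls.

### The job

In the small wooden tray three little tins lie side by side with a fourth resting in one of the two hollows on top of them. Finish the pyramid with the two matching tins that stand on the counter: lay one on its side in the free hollow beside the upper tin, and the other on top in the hollow between those two, both lying the same way as the rest with their ends lined up. Set them down gently, neither dropped nor pressed hard, and do not disturb the tins already stacked, the wide flat tin or the glass bowl.

Things in the scene. Friction and masses are not known exactly. Their poses are not given: they have to be found in the camera images.
- tray: Small light-wood stacking tray, fixed: 150 mm along its x, 188 mm along y; side walls (at +y, -y) 46 mm high, low end walls (at +x, -x) 28 mm, a dowel at each corner up to 52 mm. Origin at the centre of its underside on the counter, z up; inner floor 12 mm above it and 168 mm wide in y. The pyramid's tins lie along tray x, centred on tray x = 0.
- hollow_free (a point): Where the centre of the tin laid in the free hollow comes to lie, between the left and middle lower tins: tray y = +28 mm, 85 mm above the tray's origin; axes as the tray's. The true seat differs by a few mm with the gaps between the tins, so feel for the contact.
- hollow_top (a point): Where the centre of the top tin comes to lie, in the hollow between the upper tin and the one laid beside it: tray y = 0, 131 mm above the tray's origin; axes as the tray's. The true seat differs by a few mm, so feel for the contact.
- tin_a: One of the two loose tins: a steel tin with a plain brown paper band, 54 mm across and 66 mm long, about 0.17 kg (varies), standing on the counter at the start. Its z axis is the tin's axis; origin at the centre of the end that is underneath at the start. It rolls, though sluggishly, when lying on its side. Either loose tin may take either place.
- tin_b: The other loose tin, the same as tin_a and also standing at the start; same axes and origin.
- tin_a_c (a point): Centre of tin_a (33 mm from either end, on its axis).
- tin_b_c (a point): Centre of tin_b (33 mm from either end, on its axis).
- tin_low_left_c (a point): Centre of the lower tin at about tray y = +56 mm: same size as the loose tins, lying along tray x on the tray floor, loose. Neighbouring lower tins have gaps of about 2 mm.
- tin_low_mid_c (a point): Centre of the middle lower tin, at about tray y = 0, lying likewise.
- tin_low_right_c (a point): Centre of the lower tin at about tray y = -56 mm, lying likewise.
- tin_upper_c (a point): Centre of the upper tin already seated, at about tray y = -28 mm, lying along tray x in the hollow between the middle and the right lower tins. The tin laid beside it comes within about 2 mm of it, so no finger fits between the two.
- fish_tin: Bystander: a wide flat tin, 84 mm across and 34 mm high, standing on the counter among the loose tins; not part of the pyramid. Origin at the centre of its underside.
- bowl: Bystander: empty glass bowl, 150 mm across and 70 mm high, in the stack of two full-size wooden trays (376 x 300 mm, 98 mm high to the dowels) at the +y end. Origin at the centre of its underside.
There are look-alikes about, which are no part of the job. What is shaped like the part that bears tin_low_left_c but blue or purple is not meant.

How it is judged:
By the outcome, as a careful person would: the job done as asked, in the order asked, and still so for the second after the job is handed in, with the robot touching nothing.
It also fails if it takes over 67 s, if anything falls off the work surface, if the arm or the gripper's body presses on something with over 40 N, if the wrist force passes 120 N, or if a joint passes its speed limit or range.

## Working session

There is one attempt and no reset: what is moved stays moved. The work goes in short steps, Python scripts to look and compute and a tool call to move; the robot and the scene stay as the last step left them, time stands still between calls to the robot, and variables do not carry over. Pictures are saved under pics/ and viewed, at most 10 in all, crops included, and the job is handed in when it is done.

Besides the shell and the picture viewer there is one more tool, called after "Request:" as a command line: name --argument value ..., lists and objects as JSON in quotes. drive_tool: Moves the arm, as the interface text tells. Its arguments: {"type":"object","properties":{"moves":{"type":"array"},"newtons":{"type":"number"}},"required":["moves"]}

```bash
ls; mkdir -p pics; python3 - <<'E'
from workcell import telemetry, optics, env
import cv2,numpy as np
s=telemetry.sense()
for k,v in s.items(): print(k,np.round(v,3).tolist())
print(env.pinch_z)
for n in ("scene","top"):
    d=optics.get_image(n); cv2.imwrite(f"pics/{n}0.png",d["image"])
    print(n,{k:(np.round(v,4).tolist()) for k,v in d.items() if k!="image"})
    np.savez(n+"0.npz",**d)
E
```

```text
pics
time 0.0
joints [1.213, 0.322, -0.07, 1.452, 0.023, 1.371, -0.057]
joint_vel [-0.001, -0.001, -0.002, -0.0, 0.001, -0.0, 0.001]
joint_torque [0.001, -49.358, -0.382, -31.433, 0.013, 0.011, -0.0]
ee_pos [0.236, -0.605, 0.23]
eef_rot [[0.932, 0.363, -0.001], [0.363, -0.932, 0.002], [-0.0, -0.002, -1.0]]
contact_force [1.016, -0.172, 0.083]
torque [0.052, 0.009, 0.001]
gripper_force 0.0
opening 0.085
0.0187
scene {'fov_y': 48.9074, 'cx': 318.4022, 'cy': 227.5984, 'k1': 0.0186, 'camera_from_world': [[-0.3602, 0.9328, -0.0082, 0.1454], [0.7952, 0.3025, -0.5254, -0.3873], [-0.4877, -0.1958, -0.8508, 1.755], [0.0, 0.0, 0.0, 1.0]]}
top {'fov_y': 45.0445, 'cx': 326.3378, 'cy': 229.6537, 'k1': -0.0478, 'camera_from_world': [[0.0029, -1.0, -0.0008, 0.0602], [-0.9809, -0.0027, -0.1946, 0.574], [0.1946, 0.0014, -0.9809, 1.2457], [0.0, 0.0, 0.0, 1.0]]}
```

View pics/top0.png

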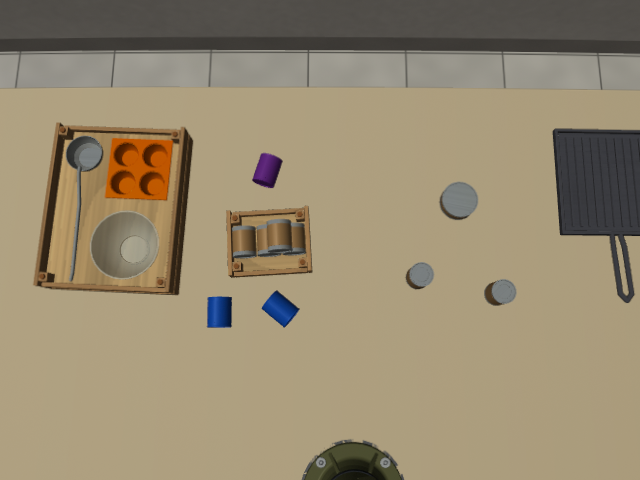

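View pics/scene0.png

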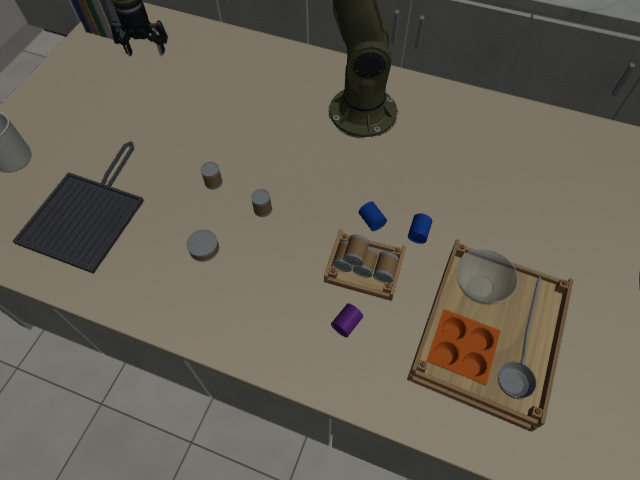

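The top view shows two upright brown-banded tins with grey lids at (421,275) and (502,292), and the tray with the pyramid at (269,242). The things that could be mistaken for them are:
- the flat fish tin at (459,200)
- a purple tin at (267,170)
- blue tins at (219,312) and (280,309)

I choose the two brown-banded ones; in the scene view they are at (211,175) and (261,203). Next I measure them and check with one crop.

```bash
cat > h.py <<'E'
import numpy as np,cv2
def f_of(d): return 240/np.tan(np.radians(float(d["fov_y"]))/2)
def K(d): f=f_of(d); return np.array([[f,0,float(d["cx"])],[0,f,float(d["cy"])],[0,0,1]])
def ray(d,px):
    "world origin, directions of pixels"
    p=cv2.undistortPoints(np.asarray(px,float).reshape(-1,1,2),K(d),np.array([float(d["k1"]),0,0,0]))[:,0]
    M=np.linalg.inv(d["camera_from_world"]); v=np.c_[p,np.ones(len(p))]@M[:3,:3].T
    return M[:3,3],v
def plane(d,px,z):
    o,v=ray(d,px); return o+v*((z-o[2])/v[:,2])[:,None]
def two(d1,p1,d2,p2):
    o1,v1=ray(d1,[p1]);o2,v2=ray(d2,[p2]);A=np.c_[v1[0],-v2[0]]
    t,*_=np.linalg.lstsq(A,o2-o1,rcond=None);a=o1+t[0]*v1[0];b=o2+t[1]*v2[0]
    return (a+b)/2,np.linalg.norm(a-b)
def proj(d,P):
    P=np.asarray(P,float).reshape(-1,3);M=np.asarray(d["camera_from_world"])
    return cv2.projectPoints(P,cv2.Rodrigues(M[:3,:3])[0],M[:3,3],K(d),np.array([float(d["k1"]),0,0,0]))[0][:,0]
def blobs(m,lo=60):
    n,l,s,c=cv2.connectedComponentsWithStats(m.astype(np.uint8))
    return [(s[i,4],c[i].round(1),s[i,:4]) for i in range(1,n) if s[i,4]>=lo]
def wristcam(s,d):
    T=np.eye(4);T[:3,:3]=s["eef_rot"];T[:3,3]=s["ee_pos"]
    d=dict(d);d["camera_from_world"]=np.linalg.inv(T@d["hand_eye"]);return d
E
python3 - <<'E'
from h import *
T=dict(np.load("top0.npz"));S=dict(np.load("scene0.npz"))
for n,d,box in(("top",T,(390,160,540,320)),("scene",S,(180,150,290,270))):
    hsv=cv2.cvtColor(d["image"],cv2.COLOR_BGR2HSV); m=(hsv[...,1]<50)&(hsv[...,2]>70)
    mm=np.zeros_like(m);x0,y0,x1,y1=box;mm[y0:y1,x0:x1]=m[y0:y1,x0:x1]
    for b in blobs(mm): print(n,b, plane(d,[b[1]],.066).round(4), plane(d,[b[1]],.034).round(4))
# tray dowel pixels: brown-ish
    print(n,hsv[275,421] if n=="top" else hsv[168,210])
I=T["image"]
a=cv2.resize(I[195:290,215:325],None,fx=5,fy=5,interpolation=cv2.INTER_CUBIC)
b=cv2.resize(I[180:310,400:520],(220,238),interpolation=cv2.INTER_CUBIC)
c=np.zeros((475,770,3),np.uint8);c[:,:550]=a;c[:238,550:]=b
cv2.imwrite("pics/crop1.png",c)
E
```

```text
top (np.int32(1021), array([459.5, 198.9]), array([442, 181,  36,  36], dtype=int32)) [[ 0.6437 -0.2393  0.066 ]] [[ 0.6519 -0.2468  0.034 ]]
top (np.int32(484), array([421.3, 273.9]), array([409, 262,  25,  25], dtype=int32)) [[ 0.4731 -0.1477  0.066 ]] [[ 0.477  -0.1529  0.034 ]]
top (np.int32(490), array([503.7, 291. ]), array([492, 279,  25,  25], dtype=int32)) [[ 0.4356 -0.3283  0.066 ]] [[ 0.4385 -0.3381  0.034 ]]
top [ 95  12 127]
scene (np.int32(8433), array([235.7, 218.5]), array([180, 150, 110, 120], dtype=int32)) [[ 0.5678 -0.1807  0.066 ]] [[ 0.5509 -0.1939  0.034 ]]
scene [83 10 98]
```

View pics/crop1.png

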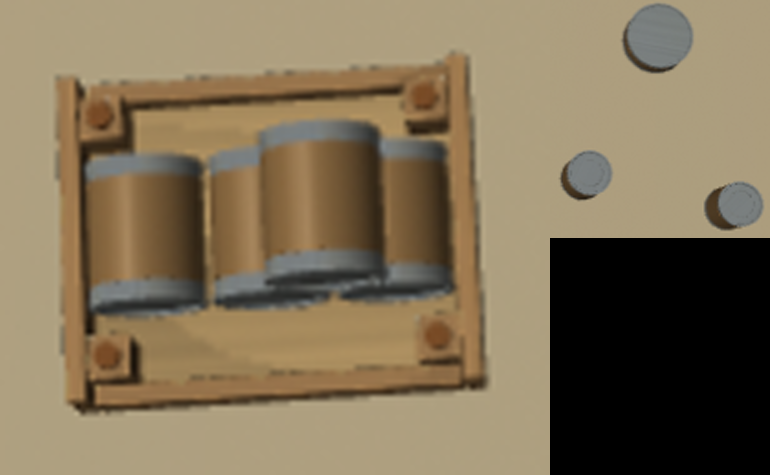

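The crop shows both loose tins with plain grey lids, at about (588,174) and (740,205). The pyramid has its free hollow on the left, and the four dowels are at (99,115), (424,97), (437,333) and (106,354). Next I measure heights from two views.

```bash
python3 - <<'E'
from h import *
T=dict(np.load("top0.npz"));S=dict(np.load("scene0.npz"))
def B(d,box,f,lo):
    hsv=cv2.cvtColor(d["image"],cv2.COLOR_BGR2HSV).astype(int);m=f(hsv);mm=np.zeros_like(m);x0,y0,x1,y1=box;mm[y0:y1,x0:x1]=m[y0:y1,x0:x1];return blobs(mm,lo)
g=lambda s:(s[...,0]>60)&(s[...,1]<40)&(s[...,2]>75)
tt=B(T,(390,160,540,320),g,100);ss=B(S,(180,150,290,270),g,60)
for b in ss: print("scene",b, plane(S,[b[1]],.066).round(4))
for b in tt:
  for c in ss:
    P,e=two(T,b[1],S,c[1])
    if e<.012: print(b[1],c[1],P.round(4),e.round(4))
o=lambda s:(s[...,0]<12)&(s[...,1]>150)
h=cv2.cvtColor(T["image"],cv2.COLOR_BGR2HSV);print("dowel hsv",h[218,235],h[214,300],h[208,270], cv2.cvtColor(S["image"],cv2.COLOR_BGR2HSV)[285,334])
dt=B(T,(225,205,315,280),o,6);ds=B(S,(320,225,412,305),o,4)
print([x[:2] for x in dt],[x[:2] for x in ds])
for b in dt: print(b[1],plane(T,[b[1]],.052).round(4))
for b in dt:
  for c in ds:
    P,e=two(T,b[1],S,c[1])
    if e<.01: print(b[1],c[1],P.round(4),e.round(4))
E
```

```text
scene (np.int32(193), array([209.2, 168.8]), array([201, 162,  17,  14], dtype=int32)) [[ 0.439 -0.329  0.066]]
scene (np.int32(211), array([260.1, 196.6]), array([252, 189,  18,  16], dtype=int32)) [[ 0.4767 -0.1482  0.066 ]]
scene (np.int32(594), array([201.5, 242.7]), array([187, 230,  30,  26], dtype=int32)) [[ 0.6702 -0.2327  0.066 ]]
[459.4 199.4] [201.5 242.7] [ 0.6528 -0.2492  0.0273] 0.0022
[421.  274.1] [260.1 196.6] [ 0.4736 -0.1489  0.0613] 0.0023
[503.2 290.9] [209.2 168.8] [ 0.4365 -0.3296  0.0623] 0.0025
dowel hsv [ 14 171 119] [ 14 171 119] [ 20  70 175] [ 20  50 122]
[] []
```

```bash
python3 - <<'E'
from h import *
T=dict(np.load("top0.npz"));S=dict(np.load("scene0.npz"))
def B(d,box,f,lo):
    hsv=cv2.cvtColor(d["image"],cv2.COLOR_BGR2HSV).astype(int);m=f(hsv);mm=np.zeros_like(m);x0,y0,x1,y1=box;mm[y0:y1,x0:x1]=m[y0:y1,x0:x1];return blobs(mm,lo)
for v in (145,155,160):
  o=lambda s:(s[...,0]<16)&(s[...,1]>v)
  dt=B(T,(225,205,315,280),o,8);ds=B(S,(320,225,412,305),o,4)
  print(v,[(int(x[0]),x[1].tolist()) for x in dt],[(int(x[0]),x[1].tolist()) for x in ds])
for b in dt:
  print(b[1],plane(T,[b[1]],.052).round(4))
  for c in ds:
    P,e=two(T,b[1],S,c[1])
    if e<.008: print("   ",c[1],P.round(4),e.round(4))
E
```

```text
145 [(22, [299.3, 213.9]), (23, [234.3, 217.7]), (23, [302.0, 261.6]), (22, [235.9, 265.7])] [(8, [344.1, 235.9]), (9, [397.0, 250.0]), (12, [332.8, 270.3]), (11, [387.3, 285.3])]
155 [(18, [299.5, 213.8]), (19, [234.4, 217.7]), (17, [302.0, 261.6]), (19, [235.8, 265.8])] []
160 [(17, [299.4, 213.9]), (17, [234.5, 217.6]), (16, [302.0, 261.5]), (17, [235.9, 265.6])] []
[299.4 213.9] [[0.611  0.1231 0.052 ]]
[234.5 217.6] [[0.602  0.2704 0.052 ]]
[302.  261.5] [[0.502 0.116 0.052]]
[235.9 265.6] [[0.4923 0.2636 0.052 ]]
```

Both tins check out: two-view height is about 62 mm against 66, and the sizes are right. Tin_b is at (0.437,-0.329) and tin_a at (0.475,-0.148). The tray centre is about (0.552,0.193) with yaw about 3.6°.

The tool cannot tilt and no finger fits beside the upper tin. So I'll tip each tin onto its side along tray x, then grip it by its ends.

Request:
drive_tool --moves '[[[0,0,0,0,-0.18],[0,0,0,0,-0.18],[0,0,0,0,-0.18],[0,0,0,0,-0.18],[0,0,0,0,-0.18],[0,0,0,0,-0.18],[0,0,0,0,-0.18],[0,0,0,0,0]]]' --newtons 20

```text
time: 1.1
ee_pos: [0.2359, -0.6054, 0.2308]
eef_rot: [[-0.059, 0.998, -0.0], [0.998, 0.059, 0.001], [0.001, -0.0, -1.0]]
contact_force: [-0.2, -0.1, -0.1]
opening: 0.0003
gripper_force: 0.0
```

Request:
drive_tool --moves '[[[0,0.044,0.027,0.015,0],[0,0.044,0.027,0.015,0],[0,0.044,0.027,0.015,0],[0,0.044,0.027,0.015,0],[0,0.044,0.027,0.015,0],[0,0.044,0.027,0.015,0],[0,0,0,0,0],[0,0,0,0,0]]]'

```text
time: 2.1
ee_pos: [0.3814, -0.3329, 0.1415]
eef_rot: [[-0.059, 0.998, -0.0], [0.998, 0.059, -0.001], [-0.001, -0.0, -1.0]]
contact_force: [0.5, -0.8, 0.3]
opening: 0.0001
gripper_force: 0.0
```

Request:
drive_tool --moves '[[[0,0.001,0,0.042,0],[0,0,0,0.041,0],[0,0,0,0,0],[0,0,0.02,0,0],[0,0,0.02,0,0],[0,0,0.02,0,0],[0,0,0.02,0,0],[0,0,0,0,0],[0,0,0,-0.06,0],[0,0,0,-0.06,0]]]'

```text
time: 3.35
ee_pos: [0.4611, -0.3259, 0.1792]
eef_rot: [[-0.061, 0.998, -0.001], [0.998, 0.061, 0.001], [0.001, -0.001, -1.0]]
contact_force: [1.4, -1.9, 0.4]
opening: -0.0003
gripper_force: 0.0
```

```bash
python3 - <<'E'
from workcell import telemetry, optics
import cv2,numpy as np
for n in ("top","scene"):
    d=optics.get_image(n);np.savez(n+"1.npz",**d)
    if n=="scene": cv2.imwrite("pics/sc1.png",cv2.resize(d["image"][110:310,120:340],None,fx=2.6,fy=2.6))
E
```

```text
(no output)
```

View pics/sc1.png

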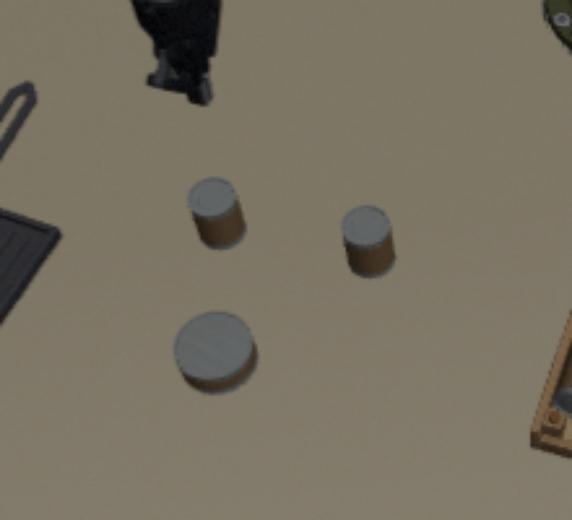

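The tin slid instead of tipping, since counter friction is low. It now stands at about (203,187) in the scene view. New plan: grip it across its sides near the top and swing its bottom against the fixed 28 mm tray end wall so it pivots in the pads. Then I finish by pressing and dragging on the counter, and regrip by the ends.

```bash
python3 - <<'E'
from h import *
T=dict(np.load("top1.npz"));S=dict(np.load("scene1.npz"))
def B(d,box,f,lo):
    hsv=cv2.cvtColor(d["image"],cv2.COLOR_BGR2HSV).astype(int);m=f(hsv);mm=np.zeros_like(m);x0,y0,x1,y1=box;mm[y0:y1,x0:x1]=m[y0:y1,x0:x1];return blobs(mm,lo)
g=lambda s:(s[...,0]>60)&(s[...,1]<40)&(s[...,2]>75)
tt=B(T,(390,160,540,320),g,100);ss=B(S,(180,150,290,270),g,60)
for b in tt:
  for c in ss:
    P,e=two(T,b[1],S,c[1])
    if e<.006: print(b[1],c[1],P.round(4),e.round(4),plane(T,[b[1]],.066).round(4),plane(S,[c[1]],.066).round(4))
bl=lambda s:(s[...,0]>100)&(s[...,1]>150)
for b in B(T,(200,140,320,340),bl,100):
    x,y,w,h=b[2]; print("blue/purple",b[1],plane(T,[b[1]],.04).round(3)[0,:2],"box",plane(T,[[x,y],[x+w,y+h]],.03).round(3)[:,:2].tolist())
print("dowels scene",plane(S,[(344.1,235.9),(397,250),(332.8,270.3),(387.3,285.3)],.052).round(4))
E
```

```text
[459.5 199.4] [201.5 242.7] [ 0.6527 -0.2494  0.0272] 0.002 [[ 0.6425 -0.2392  0.066 ]] [[ 0.6702 -0.2327  0.066 ]]
[499.5 262.9] [200.9 185.5] [ 0.4988 -0.3247  0.0614] 0.002 [[ 0.4978 -0.3223  0.066 ]] [[ 0.5016 -0.3234  0.066 ]]
[421.  274.1] [260.2 196.7] [ 0.4736 -0.1488  0.0609] 0.002 [[ 0.4727 -0.147   0.066 ]] [[ 0.4769 -0.1478  0.066 ]]
blue/purple [266.7 170.3] [0.718 0.201] box [[0.761, 0.236], [0.678, 0.168]]
blue/purple [279.7 308.5] [0.398 0.165] box [[0.436, 0.206], [0.358, 0.124]]
blue/purple [219.  311.5] [0.391 0.3  ] box [[0.424, 0.328], [0.357, 0.274]]
dowels scene [[0.5061 0.1153 0.052 ]
 [0.4971 0.2627 0.052 ]
 [0.6157 0.1229 0.052 ]
 [0.6062 0.2693 0.052 ]]
```

Request:
drive_tool --moves '[[[1,0,0,0,0.1745],[1,0,0,0,0.1745],[1,0,0,0,0.1745],[1,0,0,0,0.1745],[1,0,0,0,0.1745],[1,0,0,0,0.1745],[1,0,0,0,0.1745],[1,0,0,0,0.1745],[1,0,0,0,0.1745],[1,0.039,0,0,0]]]'

```text
time: 4.7
ee_pos: [0.4982, -0.3258, 0.1781]
eef_rot: [[0.998, 0.055, -0.002], [0.055, -0.998, -0.002], [-0.002, 0.001, -1.0]]
contact_force: [-0.0, 0.7, 0.1]
opening: 0.0854
gripper_force: 0.0
```

Request:
drive_tool --moves '[[[1,0,0,0.04,0],[1,0,0,0,0]]]'

```text
time: 4.95
ee_pos: [0.4981, -0.3225, 0.1348]
eef_rot: [[0.998, 0.062, -0.006], [0.062, -0.998, 0.004], [-0.006, -0.004, -1.0]]
contact_force: [-0.8, -0.3, 0.4]
opening: 0.0853
gripper_force: 0.0
```

```bash
python3 - <<'E'
from workcell import telemetry, optics
from h import *
s=telemetry.sense();d=optics.get_image("wrist");print(np.round(s["joints"],2),np.round(s["ee_pos"],4),np.round(d["hand_eye"],3).tolist(),d["fov_y"])
np.savez("w2.npz",**d,R=s["eef_rot"],p=s["ee_pos"]);cv2.imwrite("pics/w2.png",d["image"])
E
```

```text
[ 0.81  0.29 -0.33  1.7   0.1   1.17 -1.06] [ 0.4981 -0.3225  0.1348] [[0.001, -0.963, -0.271, 0.069], [1.0, 0.0, 0.001, 0.001], [-0.001, -0.271, 0.963, -0.142], [0.0, 0.0, 0.0, 1.0]] 62.199867577759484
```

View pics/w2.png

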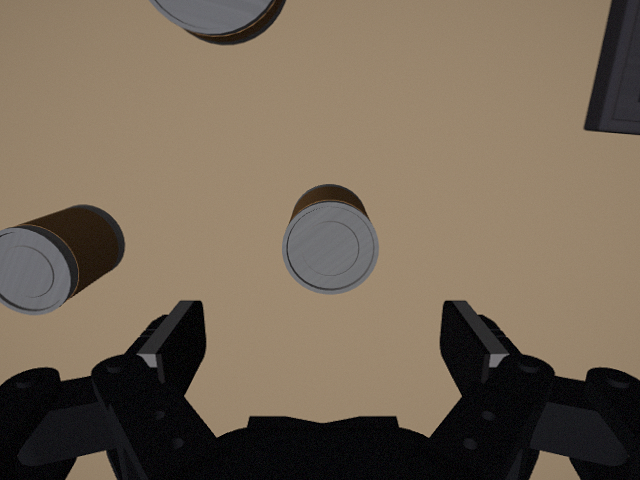

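The wrist view shows the lid of the tin to be grasped at (330,247), and the other tin's lid at (30,270). Now its position.

```bash
python3 - <<'E'
from h import *
d=dict(np.load("w2.npz"));d=wristcam({"eef_rot":d["R"],"ee_pos":d["p"]},d)
print(plane(d,[(330.5,247.5),(31,270)],.066).round(4))
E
```

```text
[[ 0.5017 -0.3278  0.066 ]
 [ 0.4771 -0.1564  0.066 ]]
```

Request:
drive_tool --moves '[[[1,0.003,0.003,0.054,0],[1,0,0,0.054,0],[1,0,0,0,0],[0.3,0,0,0,0],[0,0,0,0,0],[0,0,0,0,0],[0,0,0,0,0]]]' --newtons 25

```text
time: 5.88
ee_pos: [0.5058, -0.3279, 0.0339]
eef_rot: [[0.998, 0.061, 0.005], [0.061, -0.998, -0.003], [0.004, 0.003, -1.0]]
contact_force: [-0.6, 0.5, 7.3]
opening: 0.0535
gripper_force: 26.6
```

Request:
drive_tool --moves '[[[0,0,0,-0.06,0],[0,0,0,-0.06,0],[0,-0.002,-0.056,0,0],[0,-0.002,-0.056,0,0],[0,-0.003,-0.057,0,0],[0,-0.003,-0.057,0,0],[0,-0.003,-0.057,0,0],[0,-0.003,-0.057,0,0],[0,-0.003,-0.057,0,0],[0,-0.003,-0.057,0,0]]]'

```text
time: 7.12
ee_pos: [0.4539, 0.1267, 0.1516]
eef_rot: [[0.998, 0.061, 0.003], [0.061, -0.998, -0.001], [0.003, 0.001, -1.0]]
contact_force: [1.1, 0.1, -2.6]
opening: 0.0534
gripper_force: 28.4
```

Request:
drive_tool --moves '[[[0,-0.003,-0.055,0,0],[0,-0.003,-0.055,0,0],[0,0,0,0,0],[0,0,0,0,0]]]'

```text
time: 7.62
ee_pos: [0.4414, 0.234, 0.1508]
eef_rot: [[0.998, 0.062, 0.001], [0.062, -0.998, -0.001], [0.001, 0.001, -1.0]]
contact_force: [0.9, -0.7, -2.8]
opening: 0.0533
gripper_force: 28.3
```

Request:
drive_tool --moves '[[[0,0,0,0.051,0],[0,0,0,0.051,0],[0,0,0,0,0],[0,0.01,0,0,0],[0,0.01,0,0,0],[0,0,0,0,0]]]'

```text
time: 8.38
ee_pos: [0.4618, 0.2357, 0.0502]
eef_rot: [[0.998, 0.06, -0.0], [0.06, -0.998, -0.0], [-0.0, 0.0, -1.0]]
contact_force: [-4.5, -0.6, -0.3]
opening: 0.0532
gripper_force: 29.2
```

Request:
drive_tool --moves '[[[0,0.007,0,0,0],[0,0.007,0,0,0],[0,0.006,0,0,0],[0,0,0,0,0]]]'

```text
time: 8.88
ee_pos: [0.4829, 0.2374, 0.0499]
eef_rot: [[0.998, 0.06, 0.003], [0.06, -0.998, 0.001], [0.003, -0.001, -1.0]]
contact_force: [-2.6, -0.2, 1.9]
opening: 0.0529
gripper_force: 26.0
```

```bash
python3 - <<'E'
from workcell import telemetry, optics
from h import *
d=optics.get_image("scene");w=optics.get_image("wrist")
a=cv2.resize(d["image"][160:320,310:430],(360,480));c=np.hstack([a,cv2.resize(w["image"],(440,330))[:, :].copy() if 0 else np.vstack([cv2.resize(w["image"],(440,330)),np.zeros((150,440,3),np.uint8)])])
cv2.imwrite("pics/s3.png",c)
E
```

```text
(no output)
```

View pics/s3.png

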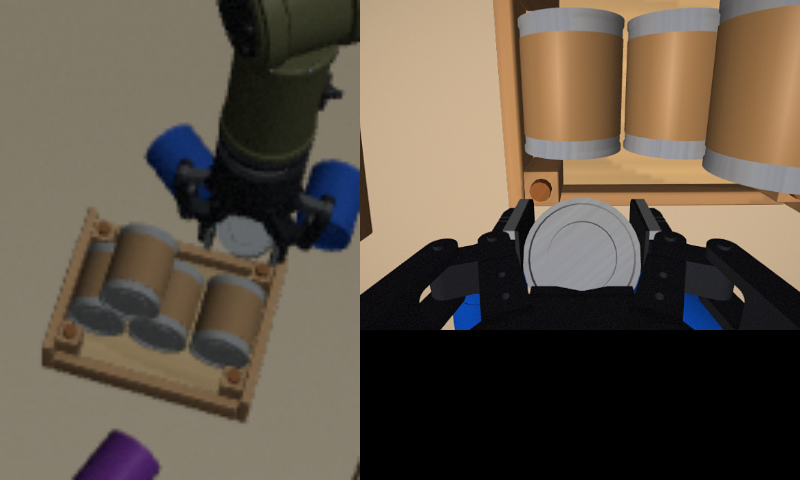

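The tin pivots in the pads: its lid now faces tilted forward at (580,245) in the right panel. The stacked tins are untouched. Next I carry it to open counter and press-drag it flat.

Request:
drive_tool --moves '[[[0,-0.005,0,-0.045,0],[0,0,0,-0.045,0],[0,0,0.059,0,0],[0,0,0.059,0,0],[0,0,0.059,0,0],[0,0,0.059,0,0],[0,0,0,0.05,0],[0,0,0,0.05,0],[0,0,0,0,0]]]'

```text
time: 10.1
ee_pos: [0.488, 0.0006, 0.0357]
eef_rot: [[0.998, 0.061, -0.006], [0.061, -0.998, 0.001], [-0.006, -0.001, -1.0]]
contact_force: [-0.5, 0.3, -2.6]
opening: 0.0531
gripper_force: 30.3
```

Request:
drive_tool --moves '[[[0,0.007,0,0.006,0],[0,0.007,0,0.006,0],[0,0.007,0,0.006,0],[0,0.007,0,0.006,0],[0,0,0,0,0]]]'

```text
time: 10.72
ee_pos: [0.5256, 0.003, 0.019]
eef_rot: [[0.998, 0.062, 0.013], [0.062, -0.998, -0.001], [0.013, 0.001, -1.0]]
contact_force: [4.0, 0.5, 9.6]
opening: 0.0532
gripper_force: 30.8
```

Request:
drive_tool --moves '[[[0,0.007,0,0.004,0],[0,0.007,0,0.004,0],[0,0.007,0,0.003,0],[0,0,0,0,0]]]'

```text
time: 11.22
ee_pos: [0.5412, 0.004, 0.004]
eef_rot: [[0.998, 0.061, 0.003], [0.061, -0.998, -0.0], [0.003, 0.0, -1.0]]
contact_force: [2.7, -0.7, 4.6]
opening: 0.0529
gripper_force: 30.1
```

```bash
python3 - <<'E'
from workcell import telemetry, optics
from h import *
d=optics.get_image("scene");w=optics.get_image("wrist")
a=cv2.resize(d["image"][120:280,250:370],(360,480));c=np.hstack([a,np.vstack([cv2.resize(w["image"],(440,330)),np.zeros((150,440,3),np.uint8)])])
cv2.imwrite("pics/s4.png",c)
E
```

```text
(no output)
```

View pics/s4.png

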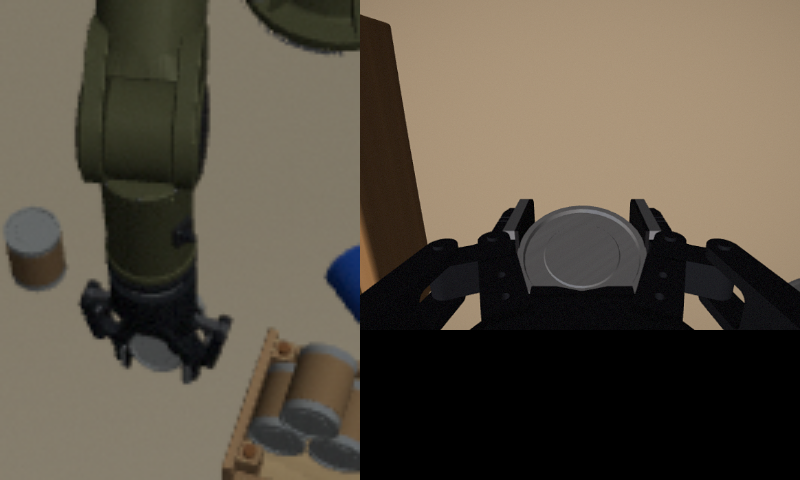

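The lid, at about (582,255) in the right panel, is still tilted about 45°. That is past the tipping angle of 39°, so on release the tin should settle onto its side between the fingers.

Request:
drive_tool --moves '[[[0.8,0,0,0,0],[0.9,0,0,0,0],[1,0,0,0,0],[1,0,0,0,0]]]'

```text
time: 11.82
ee_pos: [0.539, 0.004, 0.003]
eef_rot: [[0.998, 0.061, -0.001], [0.061, -0.998, -0.0], [-0.001, 0.0, -1.0]]
contact_force: [-0.4, -0.3, 0.8]
opening: 0.0852
gripper_force: 0.0
```

Request:
drive_tool --moves '[[[1,0,0,-0.06,0],[1,0,0,-0.06,0],[1,-0.03,0,-0.03,0],[1,-0.02,0,0,0],[1,0,0,0,0]]]'

```text
time: 12.45
ee_pos: [0.4887, 0.0006, 0.1536]
eef_rot: [[0.998, 0.061, 0.0], [0.061, -0.998, -0.002], [0.0, 0.002, -1.0]]
contact_force: [-0.9, -0.6, 0.3]
opening: 0.0854
gripper_force: 0.0
```

```bash
python3 - <<'E'
from workcell import telemetry, optics
from h import *
s=telemetry.sense();d=optics.get_image("wrist");print(np.round(s["ee_pos"],4))
np.savez("w5.npz",**d,R=s["eef_rot"],p=s["ee_pos"]);cv2.imwrite("pics/w5.png",d["image"])
hsv=cv2.cvtColor(d["image"],cv2.COLOR_BGR2HSV).astype(int)
for y in range(60,420,40): print(hsv[y,320].tolist(),end=" ")
E
```

```text
[0.4887 0.0006 0.1536]
[17, 75, 171] [16, 73, 174] [15, 134, 147] [15, 133, 146] [98, 8, 128] [18, 74, 173] [16, 75, 177] [16, 73, 175] [17, 70, 172]
```

View pics/w5.png

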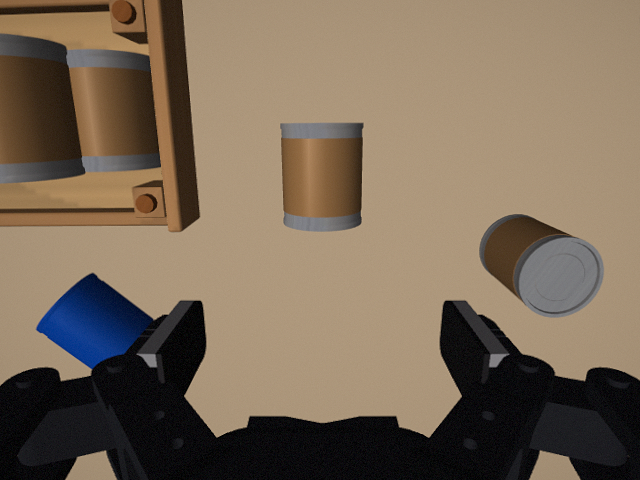

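The tin now lies along the tool's x axis. Its silhouette corners are about (281,125), (363,125), (284,228) and (361,228), and tin_a stands with its lid at (560,275).

```bash
python3 - <<'E'
from h import *
d=dict(np.load("w5.npz"));R=d["R"];d=wristcam({"eef_rot":R,"ee_pos":d["p"]},d)
P=plane(d,[(281,126),(363,126),(284,225),(361,225)],.027);print(P.round(4),P.mean(0).round(4))
Q=plane(d,[(322,123),(322,221)],.054);print("ridge",Q.round(4),Q.mean(0).round(4))
print("len",np.linalg.norm(P[0]-P[2]),"wid",np.linalg.norm(P[0]-P[1]),plane(d,[(560,275)],.066).round(4))
v=P[0]+P[1]-P[2]-P[3];print("yaw",np.arctan2(v[1],v[0]))
hsv=cv2.cvtColor(d["image"],cv2.COLOR_BGR2HSV).astype(int);m=(hsv[...,0]<18)&(hsv[...,1]>150)
for b in blobs(m[:240,:220],80): print(b[1],b[0],plane(d,[b[1]],.052).round(4))
print("wall",plane(d,[(199,213)],.046).round(4))
E
```

```text
[[ 0.5558  0.0301  0.027 ]
 [ 0.5591 -0.0233  0.027 ]
 [ 0.4894  0.0258  0.027 ]
 [ 0.4927 -0.0278  0.027 ]] [0.5243 0.0012 0.027 ]
ridge [[ 0.5592  0.0036  0.054 ]
 [ 0.5003 -0.      0.054 ]] [0.5297 0.0018 0.054 ]
len 0.06656723370436136 wid 0.05353700462834866 [[ 0.4776 -0.1506  0.066 ]]
yaw 0.06633819423372071
[123.3  11.5] 458 [[0.613  0.1179 0.052 ]]
[171.7  26.5] 356 [[0.6066 0.0909 0.052 ]]
[83.5  8.1] 91 [[0.6138 0.1404 0.052 ]]
[16.8  9.7] 103 [[0.6115 0.1788 0.052 ]]
[138.5  36.6] 94 [[0.6004 0.1099 0.052 ]]
[178.8  66.4] 219 [[0.5857 0.0874 0.052 ]]
[180.   94.4] 142 [[0.5704 0.0871 0.052 ]]
[40.9 88.8] 80 [[0.5695 0.1695 0.052 ]]
[182.  126.4] 331 [[0.5524 0.0864 0.052 ]]
[185.6 158. ] 109 [[0.5339 0.0848 0.052 ]]
[188.  188.7] 192 [[0.5152 0.0838 0.052 ]]
[145.7 203.1] 325 [[0.5046 0.1107 0.052 ]]
wall [[0.4989 0.0791 0.046 ]]
```

Request:
drive_tool --moves '[[[1,0.036,0.002,0,0],[1,0,0,0,-0.1745],[1,0,0,0,-0.1745],[1,0,0,0,-0.1745],[1,0,0,0,-0.1745],[1,0,0,0,-0.1745],[1,0,0,0,-0.1745],[1,0,0,0,-0.1745],[1,0,0,0,-0.1745],[1,0,0,0,-0.1745]]]'

```text
time: 13.75
ee_pos: [0.5262, 0.0014, 0.1526]
eef_rot: [[-0.067, 0.998, -0.001], [0.998, 0.067, 0.001], [0.001, -0.001, -1.0]]
contact_force: [0.4, 0.4, 0.2]
opening: 0.0853
gripper_force: 0.0
```

Request:
drive_tool --moves '[[[1,0,0,0.05,0],[1,0,0,0.03,0],[1,0,0,0,0]]]'

```text
time: 14.12
ee_pos: [0.5239, 0.0016, 0.0706]
eef_rot: [[-0.061, 0.998, -0.006], [0.998, 0.061, 0.002], [0.003, -0.005, -1.0]]
contact_force: [0.1, -0.1, 0.2]
opening: 0.0852
gripper_force: 0.0
```

Request:
drive_tool --moves '[[[1,0,0,0.04,0],[1,0,0,0.025,0],[1,0,0,0,0],[0.75,0,0,0,0],[0.6,0,0,0,0],[0.6,0,0,0,0],[0.6,0,0,0,0]]]' --newtons 25

```text
time: 15.0
ee_pos: [0.5274, 0.0013, 0.0101]
eef_rot: [[-0.061, 0.998, 0.004], [0.998, 0.061, -0.0], [-0.001, 0.004, -1.0]]
contact_force: [0.5, -0.3, 6.0]
opening: 0.0657
gripper_force: 29.2
```

Request:
drive_tool --moves '[[[0.6,0,0,-0.05,0],[0.6,0,0,-0.06,0],[0.6,0,0,-0.06,0],[0.6,0,0,-0.06,0],[0.6,0.05,0.014,0,0],[0.6,0.05,0.014,0,0],[0.6,0,0,0,0],[0.6,0,0,0,0],[0.6,0,0,0,0]]]'

```text
time: 16.12
ee_pos: [0.5473, 0.1008, 0.238]
eef_rot: [[-0.058, 0.998, -0.001], [0.998, 0.058, -0.001], [-0.001, -0.001, -1.0]]
contact_force: [0.5, 0.8, -2.6]
opening: 0.0659
gripper_force: 30.2
```

```bash
python3 - <<'E'
from workcell import telemetry, optics
from h import *
s=telemetry.sense();d=optics.get_image("wrist");print(np.round(s["ee_pos"],4),np.round(s["joints"],2))
np.savez("w6.npz",**d,R=s["eef_rot"],p=s["ee_pos"]);cv2.imwrite("pics/w6.png",d["image"])
E
```

```text
[0.5473 0.1008 0.238 ] [ 0.58  0.22 -0.92  1.65  0.18  1.36 -0.31]
```

View pics/w6.png

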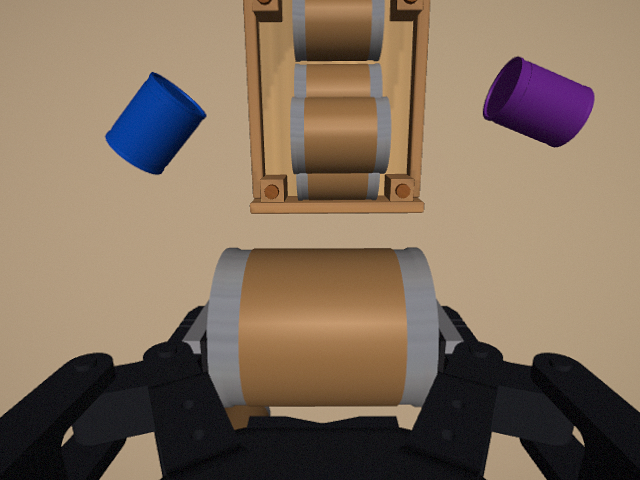

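The wrist view shows the held tin at rows 248–405 and columns 208–440. The upper tin is at rows 97–174 and columns 291–389, the left lower tin's near edge at row 61, and the near dowels at (271,191) and (403,191). Next I compute centres from the tangent rays.

```bash
cat >> h.py <<'E'
def tang(d,u,r1,r2,R,r=.027):
    "centre (y',z) of a cylinder along tool y from its two tangent rays in the tool x-z plane (world coordinates along tool x, z)"
    ax=R[:,0]*[1,1,0];ax/=np.linalg.norm(ax)
    L=[]
    for row in (r1,r2):
        o,v=ray(d,[(u,row)]);v=v[0];q=np.array([v@ax,v[2]]);q/=np.linalg.norm(q);L.append((np.array([o@ax,o[2]]),q))
    o=L[0][0];b=L[0][1]+L[1][1];b/=np.linalg.norm(b)
    half=np.arccos(np.clip(L[0][1]@L[1][1],-1,1))/2
    return o+b*r/np.sin(half),ax
E
python3 - <<'E'
from h import *
d=dict(np.load("w6.npz"));R=d["R"];p=d["p"];d=wristcam({"eef_rot":R,"ee_pos":p},d)
hsv=cv2.cvtColor(d["image"],cv2.COLOR_BGR2HSV).astype(int)
for c in (325,340): print(c,[(r,hsv[r,c].tolist()) for r in list(range(58,70,2))+list(range(92,102,2))+list(range(168,180,2))+list(range(244,252,2))+list(range(400,412,2))])
m=(hsv[...,0]<17)&(hsv[...,1]>160)
for b in blobs(m[:215,240:430],40): print("dow",b[0],b[1]+[240,0],plane(d,[b[1]+[240,0]],.052).round(4))
g=(hsv[...,1]<60)&(hsv[...,0]>60)
for r in (30,130,140,325): 
    c=np.where(g[r,200:450])[0]+200; print(r,c.min(),c.max())
c,ax=tang(d,340,97,173.5,R);print("upper y',z",c.round(4),"tcp y'",(p@ax).round(4))
c,ax=tang(d,324,248,405.5,R);print("held y',z",c.round(4),"rel tcp",(c-[p@ax,p[2]]).round(4))
E
```

```text
325 [(58, [19, 160, 43]), (60, [14, 155, 33]), (62, [17, 116, 183]), (64, [15, 146, 110]), (66, [15, 142, 131]), (68, [15, 143, 139]), (92, [15, 117, 176]), (94, [15, 124, 165]), (96, [15, 133, 144]), (98, [14, 142, 117]), (100, [15, 140, 131]), (168, [15, 152, 62]), (170, [15, 163, 50]), (172, [14, 135, 49]), (174, [16, 137, 145]), (176, [15, 137, 136]), (178, [15, 141, 132]), (244, [16, 73, 184]), (246, [17, 70, 186]), (248, [17, 86, 118]), (250, [15, 135, 85]), (400, [15, 145, 100]), (402, [15, 140, 93]), (404, [16, 151, 83]), (406, [16, 86, 130]), (408, [16, 71, 180]), (410, [17, 71, 180])]
340 [(58, [13, 122, 44]), (60, [18, 196, 26]), (62, [17, 114, 194]), (64, [15, 144, 110]), (66, [15, 138, 131]), (68, [15, 138, 137]), (92, [15, 121, 173]), (94, [15, 121, 165]), (96, [15, 129, 144]), (98, [15, 141, 119]), (100, [15, 144, 129]), (168, [14, 153, 60]), (170, [14, 162, 52]), (172, [16, 172, 43]), (174, [15, 141, 143]), (176, [15, 140, 133]), (178, [16, 138, 131]), (244, [16, 72, 187]), (246, [16, 75, 186]), (248, [15, 94, 117]), (250, [15, 139, 86]), (400, [14, 140, 100]), (402, [16, 143, 93]), (404, [13, 139, 86]), (406, [15, 87, 129]), (408, [17, 76, 181]), (410, [17, 76, 179])]
dow 41 [264.2   1.3] [[0.4952 0.2545 0.052 ]]
dow 164 [271.3 191.4] [[0.5043 0.1125 0.052 ]]
dow 161 [402.4 190.4] [[0.613  0.1198 0.052 ]]
30 294 382
130 291 390
140 291 389
325 200 449
upper y',z [0.1283 0.0818] tcp y' 0.0686
held y',z [0.0681 0.2526] rel tcp [-0.0006  0.0147]
```

```bash
python3 - <<'E'
from h import *
d=dict(np.load("w6.npz"));R=d["R"];p=d["p"];d=wristcam({"eef_rot":R,"ee_pos":p},d)
ay=R[:,1]*[1,1,0];ay/=np.linalg.norm(ay);ax=R[:,0]*[1,1,0];ax/=np.linalg.norm(ax)
print("tcp along y",p@ay, "along x",p@ax)
for n,px,z in (("upper",[(290.5,135),(390,135)],.110),("lowleft",[(293.5,30),(382.5,30)],.066),("held",[(208,325),(439,325)],.2526+.025),("heldmid",[(239,325),(407,325)],.2526+.0265),("uppermid",[(304,130),(378,130)],.110)):
    q=plane(d,px,z)@ay;print(n,q.round(4),q.mean().round(4),(q[1]-q[0]).round(4))
hsv=d["image"][:,:,2].astype(int)
print(d["image"][325,190:250].tolist()[::4],d["image"][325,400:450].tolist()[::4])
# lower-left tin near tangent and mid tin: y' for z=.039
for row,name,s in ((61,"lowleft near",1),(63,"mid far",-1)):
    o,v=ray(d,[(340,row)]);v=v[0];q=np.array([v@ax,v[2]]);q/=np.linalg.norm(q);n=np.array([-q[1],q[0]])  # normal toward +y'
    o2=np.array([o@ax,o[2]]);z=.039
    # centre c=(y,z): (c-o2).n = s*.027
    y=o2[0]+(s*.027-(z-o2[1])*n[1])/n[0];print(name,y.round(4))
E
```

```text
tcp along y 0.552295538559006 along x 0.06862710466053051
upper [0.5314 0.5971] 0.5642 0.0657
lowleft [0.5316 0.5957] 0.5636 0.0642
held [0.5197 0.5861] 0.5529 0.0664
heldmid [0.529  0.5765] 0.5527 0.0475
uppermid [0.5404 0.589 ] 0.5647 0.0487
[[36, 26, 30], [92, 90, 90], [93, 90, 91], [88, 87, 88], [104, 100, 103], [138, 131, 134], [140, 135, 134], [140, 134, 133], [137, 132, 132], [141, 133, 133], [137, 132, 132], [137, 131, 131], [123, 134, 151], [96, 137, 180], [95, 137, 178]] [[100, 143, 186], [100, 142, 184], [138, 133, 131], [139, 133, 132], [139, 134, 133], [137, 134, 131], [138, 134, 133], [138, 132, 131], [141, 136, 135], [139, 134, 134], [89, 86, 89], [91, 87, 91], [89, 87, 89]]
lowleft near 0.2127
mid far 0.1567
```

Request:
drive_tool --moves '[[[0.6,0.058,0.006,0,0],[0.6,0.058,0.005,0,0],[0.6,0,0,0.05,0],[0.6,0,0,0.04,0],[0.6,0,0,0,0],[0.6,0,0,0,0],[0.6,0,0,0,0]]]'

```text
time: 17.05
ee_pos: [0.5527, 0.2194, 0.1505]
eef_rot: [[-0.06, 0.998, 0.003], [0.998, 0.06, 0.001], [0.001, 0.003, -1.0]]
contact_force: [0.7, -0.7, -2.7]
opening: 0.0658
gripper_force: 30.1
```

```bash
cat > w.py <<'E'
from workcell import telemetry
import numpy as np
s=telemetry.sense();R=np.array(s["eef_rot"]);p=np.array(s["ee_pos"])
ax=np.array([-.058,.9983,0]);ay=np.array([.9983,.058,0])
print("x'",round(p@ax,4),"y'",round(p@ay,4),"z",round(p[2],4),"yaw",round(np.arctan2(R[1,1],R[0,1]),4),"F",np.round(s["contact_force"],1),"op",round(s["opening"],4))
E
python3 w.py
```

```text
x' 0.187 y' 0.5645 z 0.1505 yaw 0.0601 F [ 0.7 -0.7 -2.7] op 0.0658
```

Request:
drive_tool --moves '[[[0.6,-0.001,-0.001,0.03,0],[0.6,0,0,0.02,0],[0.6,0,0,0.014,0],[0.6,0,0,0,0],[0.6,0,0,0,0]]]'

```text
time: 17.68
ee_pos: [0.5509, 0.2185, 0.0851]
eef_rot: [[-0.061, 0.998, 0.001], [0.998, 0.061, 0.001], [0.0, 0.001, -1.0]]
contact_force: [-0.2, 0.1, -2.2]
opening: 0.0656
gripper_force: 30.3
```

```bash
python3 w.py
```

```text
x' 0.1862 y' 0.5627 z 0.0851 yaw 0.0611 F [-0.2  0.1 -2.2] op 0.0656
```

Now feel down slowly.

Request:
drive_tool --moves '[[[0.6,0,0,0.004,0],[0.6,0,0,0.004,0],[0.6,0,0,0.003,0],[0.6,0,0,0,0]]]'

```text
time: 18.18
ee_pos: [0.5501, 0.218, 0.0729]
eef_rot: [[-0.061, 0.998, -0.001], [0.998, 0.061, -0.0], [-0.0, -0.001, -1.0]]
contact_force: [-0.6, -0.0, -1.8]
opening: 0.0658
gripper_force: 30.3
```

Request:
drive_tool --moves '[[[0.6,0,0,0.002,0],[0.6,0,0,0,0]]]'

```text
time: 18.42
ee_pos: [0.5503, 0.218, 0.0712]
eef_rot: [[-0.061, 0.998, -0.0], [0.998, 0.061, -0.0], [-0.0, -0.0, -1.0]]
contact_force: [-0.0, -0.3, -2.4]
opening: 0.0657
gripper_force: 30.3
```

Request:
drive_tool --moves '[[[0.6,0,0,0.002,0],[0.6,0,0,0,0]]]'

```text
time: 18.68
ee_pos: [0.5503, 0.218, 0.0691]
eef_rot: [[-0.061, 0.998, -0.0], [0.998, 0.061, -0.0], [-0.0, -0.0, -1.0]]
contact_force: [0.1, -0.2, -1.9]
opening: 0.0657
gripper_force: 30.3
```

Request:
drive_tool --moves '[[[0.6,0,0.0015,0.0015,0],[0.6,0,0,0,0]]]'

```text
time: 18.92
ee_pos: [0.5515, 0.2178, 0.0687]
eef_rot: [[-0.061, 0.998, -0.001], [0.998, 0.061, -0.002], [-0.002, -0.001, -1.0]]
contact_force: [-3.6, -2.1, 7.1]
opening: 0.0654
gripper_force: 31.1
```

Request:
drive_tool --moves '[[[0.6,0,0,0.0015,0],[0.6,0,0,0,0]]]'

```text
time: 19.18
ee_pos: [0.5516, 0.2175, 0.0685]
eef_rot: [[-0.061, 0.998, -0.001], [0.998, 0.061, -0.003], [-0.003, -0.001, -1.0]]
contact_force: [-6.9, -5.0, 14.5]
opening: 0.0655
gripper_force: 32.2
```

Request:
drive_tool --moves '[[[0.6,0,0,0.0015,0],[0.6,0,0,0,0]]]'

```text
time: 19.42
ee_pos: [0.5516, 0.2172, 0.0684]
eef_rot: [[-0.061, 0.998, -0.001], [0.998, 0.061, -0.004], [-0.004, -0.001, -1.0]]
contact_force: [-10.6, -8.4, 24.7]
opening: 0.0658
gripper_force: 33.1
```

Contact came at TCP z 0.0687, where predicted. I back off to near-zero force and release.

Request:
drive_tool --moves '[[[0.6,0,0,-0.0035,0],[0.6,0,0,0,0]]]'

```text
time: 19.68
ee_pos: [0.5523, 0.2183, 0.0685]
eef_rot: [[-0.061, 0.998, 0.001], [0.998, 0.061, 0.0], [0.0, 0.001, -1.0]]
contact_force: [0.1, -1.9, 4.1]
opening: 0.0654
gripper_force: 31.0
```

Request:
drive_tool --moves '[[[0.82,0,0,0,0],[0.9,0,0,0,0],[1,0,0,0,0],[1,0,0,0,0],[1,0,0,-0.03,0],[1,0,0,-0.06,0],[1,0,0,-0.06,0]]]'

```text
time: 20.55
ee_pos: [0.5515, 0.2181, 0.2196]
eef_rot: [[-0.061, 0.998, -0.001], [0.998, 0.061, -0.0], [-0.0, -0.001, -1.0]]
contact_force: [1.1, 0.2, 0.6]
opening: 0.0854
gripper_force: 0.0
```

Request:
drive_tool --moves '[[[1,-0.06,0,-0.02,0],[1,-0.06,0,0,0],[1,0,0,0,0],[1,0,0,0,0]]]'

```text
time: 21.05
ee_pos: [0.559, 0.0993, 0.238]
eef_rot: [[-0.06, 0.998, -0.0], [0.998, 0.06, 0.0], [0.001, -0.0, -1.0]]
contact_force: [0.3, 1.1, -0.0]
opening: 0.0853
gripper_force: 0.0
```

```bash
python3 w.py; python3 - <<'E'
from workcell import telemetry, optics
from h import *
s=telemetry.sense();d=optics.get_image("wrist")
np.savez("w7.npz",**d,R=s["eef_rot"],p=s["ee_pos"]);cv2.imwrite("pics/w7.png",d["image"])
hsv=cv2.cvtColor(d["image"],cv2.COLOR_BGR2HSV).astype(int)
g=((hsv[...,1]<60)&(hsv[...,0]>60)).astype(np.uint8)
for b in blobs(g[:300],60): print(b)
print([(r,hsv[r,330,2]) for r in range(0,260,3)])
E
```

```text
x' 0.0668 y' 0.5638 z 0.238 yaw 0.0605 F [ 0.3  1.1 -0. ] op 0.0853
(np.int32(1498), array([278.9,  72.7]), array([271,   0,  19, 158], dtype=int32))
(np.int32(631), array([368.3,  25.5]), array([357,   0,  20,  55], dtype=int32))
(np.int32(1054), array([364.3, 123.3]), array([353,  61,  21, 136], dtype=int32))
(np.int32(257), array([284.2, 173.3]), array([275, 148,  19,  50], dtype=int32))
[(0, np.int64(165)), (3, np.int64(151)), (6, np.int64(125)), (9, np.int64(133)), (12, np.int64(136)), (15, np.int64(140)), (18, np.int64(140)), (21, np.int64(145)), (24, np.int64(155)), (27, np.int64(163)), (30, np.int64(166)), (33, np.int64(165)), (36, np.int64(162)), (39, np.int64(152)), (42, np.int64(143)), (45, np.int64(130)), (48, np.int64(121)), (51, np.int64(119)), (54, np.int64(116)), (57, np.int64(108)), (60, np.int64(100)), (63, np.int64(96)), (66, np.int64(92)), (69, np.int64(85)), (72, np.int64(77)), (75, np.int64(67)), (78, np.int64(59)), (81, np.int64(53)), (84, np.int64(43)), (87, np.int64(36)), (90, np.int64(162)), (93, np.int64(136)), (96, np.int64(121)), (99, np.int64(128)), (102
[... 451 characters left out ...]
), (165, np.int64(60)), (168, np.int64(45)), (171, np.int64(134)), (174, np.int64(128)), (177, np.int64(119)), (180, np.int64(115)), (183, np.int64(101)), (186, np.int64(94)), (189, np.int64(80)), (192, np.int64(67)), (195, np.int64(49)), (198, np.int64(116)), (201, np.int64(161)), (204, np.int64(165)), (207, np.int64(164)), (210, np.int64(111)), (213, np.int64(173)), (216, np.int64(172)), (219, np.int64(173)), (222, np.int64(171)), (225, np.int64(173)), (228, np.int64(174)), (231, np.int64(173)), (234, np.int64(174)), (237, np.int64(172)), (240, np.int64(174)), (243, np.int64(172)), (246, np.int64(174)), (249, np.int64(173)), (252, np.int64(172)), (255, np.int64(174)), (258, np.int64(174))]
```

```bash
python3 - <<'E'
from h import *
d=dict(np.load("w7.npz"));R=d["R"];p=d["p"];d=wristcam({"eef_rot":R,"ee_pos":p},d)
ay=np.array([.9983,.058,0]);hsv=cv2.cvtColor(d["image"],cv2.COLOR_BGR2HSV).astype(int)
g=(hsv[...,1]<60)&(hsv[...,0]>60)
print("new",tang(d,330,5,88.5,R)[0].round(4),"upper",tang(d,330,95,169.8,R)[0].round(4))
for n,rows in(("new",(20,30,40)),("upper",(115,123,135))):
  for r in rows:
    c=np.where(g[r,250:400])[0]+250;q=plane(d,[(c.min()-.5,r),(c.max()+.5,r)],.110)@ay;print(n,c.min(),c.max(),q.round(4),q.mean().round(4))
E
```

```text
new [0.1859 0.0741] upper [0.1272 0.0743]
new 271 375 [0.5316 0.5965] 0.564
new 271 375 [0.5315 0.5967] 0.5641
new 271 375 [0.5313 0.5969] 0.5641
upper 273 372 [0.5313 0.5965] 0.5639
upper 273 372 [0.5312 0.5967] 0.5639
upper 273 372 [0.5309 0.5969] 0.5639
```

Tin one is seated level with the upper tin, ends aligned within 0.2 mm. Now the second tin, the same way.

Request:
drive_tool --moves '[[[1,-0.049,-0.019,0,0.1745],[1,0,0,0,0.1745],[1,0,0,0,0.1745],[1,0,0,0,0.1745],[1,0,0,0,0.1745],[1,0,0,0,0.1745],[1,0,0,0,0.1745],[1,0,0,0,0.1745],[1,0,0,0,0.1745],[1,0,0,0.05,0]]]'

```text
time: 22.35
ee_pos: [0.5461, 0.0521, 0.1909]
eef_rot: [[0.998, 0.064, 0.008], [0.064, -0.998, 0.0], [0.008, 0.0, -1.0]]
contact_force: [1.4, 0.5, -1.3]
opening: 0.0854
gripper_force: 0.0
```

```bash
python3 - <<'E'
from workcell import telemetry
import numpy as np
s=telemetry.sense();R=np.array(s["eef_rot"]);print(np.round(s["ee_pos"],4),R.round(3).tolist(),(R.T@(np.array([.4775,-.152,.135])-s["ee_pos"])).round(4))
E
```

```text
[0.5461 0.0521 0.1909] [[0.998, 0.064, 0.008], [0.064, -0.998, 0.0], [0.008, 0.0, -1.0]] [-0.0819  0.1993  0.0553]
```

Request:
drive_tool --moves '[[[1,-0.021,0.05,0,0],[1,-0.021,0.05,0,0],[1,-0.021,0.05,0,0],[1,-0.019,0.049,0.025,0],[1,0,0,0.03,0],[1,0,0,0,0],[1,0,0,0,0]]]'

```text
time: 23.22
ee_pos: [0.4748, -0.1527, 0.134]
eef_rot: [[0.998, 0.065, 0.001], [0.065, -0.998, 0.0], [0.001, -0.0, -1.0]]
contact_force: [0.3, 0.7, 0.5]
opening: 0.0853
gripper_force: 0.0
```

```bash
python3 - <<'E'
from workcell import telemetry, optics
from h import *
s=telemetry.sense();w=optics.get_image("wrist");R=np.array(s["eef_rot"]);p=np.array(s["ee_pos"]);d=wristcam(s,w)
hsv=cv2.cvtColor(d["image"],cv2.COLOR_BGR2HSV).astype(int);g=((hsv[...,1]<45)&(hsv[...,0]>60)&(hsv[...,2]>85))
for b in blobs(g[:330],800):
    P=plane(d,[b[1]],.066)[0];print(b,P.round(4),(R.T@(P-p)).round(4))
print(p.round(4))
E
```

```text
(np.int32(6528), array([318.7, 251. ]), array([271, 206,  96,  92], dtype=int32)) [ 0.4767 -0.1519  0.066 ] [ 0.0019 -0.0007  0.068 ]
[ 0.4748 -0.1527  0.134 ]
```

Request:
drive_tool --moves '[[[1,0.002,0,0.054,0],[1,0,0,0.054,0],[1,0,0,0,0],[0.3,0,0,0,0],[0,0,0,0,0],[0,0,0,0,0],[0,0,0,0,0]]]' --newtons 25

```text
time: 24.15
ee_pos: [0.4781, -0.1547, 0.0281]
eef_rot: [[0.998, 0.062, 0.005], [0.062, -0.998, -0.002], [0.005, 0.002, -1.0]]
contact_force: [-0.2, 1.9, 6.8]
opening: 0.0538
gripper_force: 26.3
```

Request:
drive_tool --moves '[[[0,0,0,-0.06,0],[0,0,0,-0.06,0],[0,-0.002,-0.056,0,0],[0,-0.002,-0.056,0,0],[0,-0.002,-0.056,0,0],[0,-0.002,-0.056,0,0],[0,-0.002,-0.056,0,0],[0,-0.002,-0.056,0,0],[0,-0.001,-0.055,0,0],[0,0,0,0,0]]]'

```text
time: 25.4
ee_pos: [0.4372, 0.2405, 0.1465]
eef_rot: [[0.998, 0.07, 0.002], [0.07, -0.998, 0.003], [0.002, -0.003, -1.0]]
contact_force: [-0.4, -0.9, -1.9]
opening: 0.0533
gripper_force: 28.3
```

Request:
drive_tool --moves '[[[0,0.003,0.004,0,0],[0,0,0,0.051,0],[0,0,0,0.051,0],[0,0,0,0,0],[0,0.01,0,0,0],[0,0.01,0,0,0],[0,0,0,0,0]]]'

```text
time: 26.28
ee_pos: [0.4619, 0.2323, 0.045]
eef_rot: [[0.998, 0.06, -0.001], [0.06, -0.998, -0.001], [-0.001, 0.001, -1.0]]
contact_force: [-5.6, -0.7, 0.4]
opening: 0.0534
gripper_force: 29.6
```

Request:
drive_tool --moves '[[[0,0.007,0,0,0],[0,0.007,0,0,0],[0,0.007,0,0,0],[0,0,0,0,0]]]'

```text
time: 26.78
ee_pos: [0.4817, 0.234, 0.0455]
eef_rot: [[0.998, 0.061, -0.003], [0.061, -0.998, -0.001], [-0.003, 0.001, -1.0]]
contact_force: [-11.5, -2.2, 6.8]
opening: 0.0532
gripper_force: 31.2
```

```bash
python3 - <<'E'
from workcell import telemetry, optics
from h import *
w=optics.get_image("wrist");I=w["image"];hsv=cv2.cvtColor(I,cv2.COLOR_BGR2HSV).astype(int)
g=(hsv[...,1]<45)&(hsv[...,2]>85)
for b in blobs(g[230:430,210:430],500): print(b[0],b[1]+[210,230],b[2]+[210,230,0,0])
g=g.astype(np.uint8);g[:230]=0;g[430:]=0;g[:,:210]=0;g[:,430:]=0
c=max(cv2.findContours(g,cv2.RETR_EXTERNAL,cv2.CHAIN_APPROX_NONE)[0],key=len)[:,0]
c=c[(c[:,1]<c[:,1].min()+90)];print(c[:,1].min(),[ (r,c[c[:,1]==r,0].min(),c[c[:,1]==r,0].max()) for r in range(c[:,1].min(),c[:,1].max(),8)])
# spring: brown rows visible above lid?
print([(r,I[r,320].tolist()) for r in range(250,430,8)])
E
```

```text
5536 [361.5 261.4] [248 230 182  60]
20123 [323.4 358. ] [232 284 182 143]
284 [(284, np.int32(312), np.int32(335)), (292, np.int32(285), np.int32(361)), (300, np.int32(272), np.int32(374)), (308, np.int32(261), np.int32(384)), (316, np.int32(254), np.int32(391)), (324, np.int32(248), np.int32(397)), (332, np.int32(243), np.int32(402)), (340, np.int32(240), np.int32(406)), (348, np.int32(237), np.int32(409)), (356, np.int32(235), np.int32(410)), (364, np.int32(233), np.int32(412)), (372, np.int32(233), np.int32(412))]
[(250, [149, 146, 147]), (258, [148, 143, 147]), (266, [150, 148, 147]), (274, [119, 123, 129]), (282, [74, 111, 156]), (290, [144, 145, 146]), (298, [148, 147, 149]), (306, [145, 144, 147]), (314, [149, 150, 153]), (322, [151, 151, 153]), (330, [145, 145, 147]), (338, [153, 151, 154]), (346, [153, 151, 153]), (354, [151, 150, 150]), (362, [150, 149, 150]), (370, [149, 146, 148]), (378, [150, 149, 147]), (386, [152, 148, 146]), (394, [152, 150, 147]), (402, [147, 143, 142]), (410, [150, 147, 145]), (418, [152, 147, 146]), (426, [25, 24, 22])]
```

Request:
drive_tool --moves '[[[0,-0.006,0,-0.045,0],[0,0,0,-0.045,0],[0,0,0.059,0,0],[0,0,0.059,0,0],[0,0,0.059,0,0],[0,0,0.059,0,0],[0,0,0,0.04,0],[0,0,0,0.04,0],[0,0,0,0,0]]]'

```text
time: 27.95
ee_pos: [0.4909, -0.0029, 0.0531]
eef_rot: [[0.998, 0.061, -0.002], [0.061, -0.998, 0.0], [-0.002, -0.0, -1.0]]
contact_force: [0.3, -0.0, -1.6]
opening: 0.0532
gripper_force: 27.9
```

```bash
python3 - <<'E'
from workcell import optics
from h import *
d=optics.get_image("wrist")
I=cv2.cvtColor(d["image"],cv2.COLOR_BGR2HSV).astype(int);g=((I[...,1]<45)&(I[...,2]>85)).astype(np.uint8);g[:230]=0;g[430:]=0;g[:,:210]=0;g[:,430:]=0
c=max(cv2.findContours(g,cv2.RETR_EXTERNAL,cv2.CHAIN_APPROX_NONE)[0],key=len)[:,0]
print(c[:,1].min(),c.min(0),c.max(0),[(r,c[c[:,1]==r,0].min(),c[c[:,1]==r,0].max()) for r in range(c[:,1].min(),c[:,1].max(),12)])
d=optics.get_image("scene");np.savez("s8.npz",**d)
c=d["image"][150:270,250:400]; h=cv2.cvtColor(c,cv2.COLOR_BGR2HSV).astype(int)
m=(h[...,0]<25)&(h[...,1]>100);mg=(h[...,0]>60)&(h[...,1]<40)&(h[...,2]>75)
for n,q in(("brown",m),("grey",mg)):
    for b in blobs(q,25): print(n,b[0],b[1]+[250,150],b[2]+[250,150,0,0])
E
```

```text
284 [232 284] [413 426] [(284, np.int32(310), np.int32(335)), (296, np.int32(277), np.int32(368)), (308, np.int32(261), np.int32(384)), (320, np.int32(251), np.int32(394)), (332, np.int32(243), np.int32(401)), (344, np.int32(238), np.int32(407)), (356, np.int32(235), np.int32(410)), (368, np.int32(233), np.int32(412)), (380, np.int32(232), np.int32(413)), (392, np.int32(235), np.int32(410)), (404, np.int32(239), np.int32(406)), (416, np.int32(242), np.int32(403))]
brown 1196 [364.  251.7] [326 230  74  40]
grey 164 [304.5 213. ] [297 206  18  14]
grey 27 [361.6 237.3] [355 235  13   7]
grey 31 [382.3 243. ] [375 241  14   7]
grey 34 [355.9 256.1] [349 254  14   7]
grey 25 [344.8 262. ] [338 259  17   8]
grey 36 [377.5 262.2] [370 260  14   8]
```

Request:
drive_tool --moves '[[[0,0,0,0.013,0],[0,0.012,0,0.006,0],[0,0.012,0,0.006,0],[0,0.012,0,0.006,0],[0,0.012,0,0.006,0],[0,0.012,0,0.006,0],[0,0.012,0,0.005,0],[0,0,0,0,0]]]'

```text
time: 29.05
ee_pos: [0.5648, 0.0027, 0.005]
eef_rot: [[0.998, 0.062, 0.002], [0.062, -0.998, 0.001], [0.002, -0.001, -1.0]]
contact_force: [1.8, -0.4, 0.6]
opening: 0.0535
gripper_force: 26.3
```

```bash
python3 - <<'E'
from workcell import optics
from h import *
d=optics.get_image("wrist")
I=cv2.cvtColor(d["image"],cv2.COLOR_BGR2HSV).astype(int);g=((I[...,1]<45)&(I[...,2]>75)).astype(np.uint8);g[:230]=0;g[430:]=0;g[:,:210]=0;g[:,430:]=0
c=max(cv2.findContours(g,cv2.RETR_EXTERNAL,cv2.CHAIN_APPROX_NONE)[0],key=len)[:,0]
print([(r,c[c[:,1]==r,0].min(),c[c[:,1]==r,0].max()) for r in range(c[:,1].min(),c[:,1].max(),12)])
E
```

```text
[(296, np.int32(316), np.int32(331)), (308, np.int32(275), np.int32(370)), (320, np.int32(269), np.int32(388)), (332, np.int32(258), np.int32(401)), (344, np.int32(250), np.int32(408)), (356, np.int32(245), np.int32(409)), (368, np.int32(245), np.int32(414)), (380, np.int32(243), np.int32(412)), (392, np.int32(236), np.int32(409)), (404, np.int32(239), np.int32(402)), (416, np.int32(243), np.int32(352))]
```

Request:
drive_tool --moves '[[[0.8,0,0,0,0],[0.9,0,0,0,0],[1,0,0,0,0],[1,0,0,0,0],[1,0,0,-0.06,0],[1,0,0,-0.06,0],[1,-0.03,0,-0.03,0],[1,-0.02,0,0,0],[1,0,0,0,0],[1,0,0,0,0]]]'

```text
time: 30.35
ee_pos: [0.5136, -0.0011, 0.1549]
eef_rot: [[0.998, 0.061, 0.0], [0.061, -0.998, -0.0], [0.0, 0.0, -1.0]]
contact_force: [0.2, -0.4, 0.5]
opening: 0.0855
gripper_force: 0.0
```

```bash
python3 - <<'E'
from workcell import telemetry, optics
from h import *
s=telemetry.sense();w=optics.get_image("wrist");R=np.array(s["eef_rot"]);p=np.array(s["ee_pos"]);d=wristcam(s,w);print(p.round(4))
np.savez("w9.npz",**w,R=R,p=p)
I=cv2.cvtColor(w["image"],cv2.COLOR_BGR2HSV).astype(int);b=I[...,1]>100;g=(I[...,1]<45)
m=(b|g).astype(np.uint8);m[:60]=0;m[290:]=0;m[:,:230]=0;m[:,430:]=0
m=cv2.morphologyEx(m,cv2.MORPH_OPEN,np.ones((5,5)))
for x in blobs(m,1000): print(x)
c=max(cv2.findContours(m,cv2.RETR_EXTERNAL,cv2.CHAIN_APPROX_NONE)[0],key=cv2.contourArea)
q=cv2.boxPoints(cv2.minAreaRect(c));print(q.round(1).tolist())
P=plane(d,q,.027);print(P.round(4).tolist(),P.mean(0).round(4))
for lo,hi in((0,1),(1,2),(2,3)): print(np.linalg.norm(P[lo]-P[hi]).round(4),(P[hi]-P[lo]).round(4))
cx=int(q[:,0].mean());print([I[r,cx].tolist() for r in range(int(q[:,1].min()),int(q[:,1].max()),8)])
print("to go",(R.T@(P.mean(0)-p)).round(4))
E
```

```text
[ 0.5136 -0.0011  0.1549]
(np.int32(8208), array([321.6, 179. ]), array([281, 127,  81, 108], dtype=int32))
[[281.0, 127.0], [361.0, 127.0], [361.0, 234.0], [281.0, 234.0]]
[[0.58, 0.0288, 0.027], [0.5832, -0.0236, 0.027], [0.5107, -0.0299, 0.027], [0.5072, 0.0263, 0.027]] [5.453e-01 4.000e-04 2.700e-02]
0.0525 [ 0.0032 -0.0524 -0.    ]
0.0728 [-0.0726 -0.0063  0.    ]
0.0564 [-0.0035  0.0563  0.    ]
[[120, 2, 124], [132, 10, 124], [15, 130, 141], [14, 130, 143], [15, 131, 140], [15, 135, 140], [15, 132, 141], [15, 132, 139], [15, 131, 140], [15, 140, 137], [15, 132, 139], [15, 130, 137], [105, 4, 122], [120, 16, 129]]
to go [0.0317 0.0004 0.1279]
```

Tin_a now lies aligned too. Rotate, centre and grip by the ends.

Request:
drive_tool --moves '[[[1,0.034,0,0,0],[1,0,0,0,-0.1745],[1,0,0,0,-0.1745],[1,0,0,0,-0.1745],[1,0,0,0,-0.1745],[1,0,0,0,-0.1745],[1,0,0,0,-0.1745],[1,0,0,0,-0.1745],[1,0,0,0,-0.1745],[1,0,0,0,-0.1745]]]'

```text
time: 31.65
ee_pos: [0.5476, 0.0014, 0.1545]
eef_rot: [[-0.067, 0.998, -0.001], [0.998, 0.067, 0.002], [0.002, -0.0, -1.0]]
contact_force: [-0.4, 0.3, 0.1]
opening: 0.0854
gripper_force: 0.0
```

Request:
drive_tool --moves '[[[1,0,0,0.05,0],[1,0,0,0.03,0],[1,0,0,0,0]]]'

```text
time: 32.02
ee_pos: [0.5455, 0.0015, 0.0725]
eef_rot: [[-0.061, 0.998, -0.005], [0.998, 0.061, 0.002], [0.003, -0.005, -1.0]]
contact_force: [-0.5, 0.1, 0.4]
opening: 0.0855
gripper_force: 0.0
```

Request:
drive_tool --moves '[[[1,-0.001,0.001,0.04,0],[1,0,0,0.026,0],[1,0,0,0,0],[0.75,0,0,0,0],[0.6,0,0,0,0],[0.6,0,0,0,0],[0.6,0,0,0,0]]]' --newtons 25

```text
time: 32.9
ee_pos: [0.5499, 0.0006, 0.011]
eef_rot: [[-0.061, 0.998, 0.004], [0.998, 0.061, -0.0], [-0.001, 0.003, -1.0]]
contact_force: [0.4, 0.4, 6.6]
opening: 0.0651
gripper_force: 29.2
```

Request:
drive_tool --moves '[[[0.6,0,0,-0.05,0],[0.6,0,0,-0.06,0],[0.6,0,0,-0.06,0],[0.6,0,0,-0.06,0],[0.6,0.05,0.006,0,0],[0.6,0.047,0.006,0,0],[0.6,0,0,0,0],[0.6,0,0,0,0],[0.6,0,0,0,0]]]'

```text
time: 34.02
ee_pos: [0.5543, 0.096, 0.2387]
eef_rot: [[-0.059, 0.998, -0.001], [0.998, 0.059, -0.001], [-0.001, -0.001, -1.0]]
contact_force: [-0.0, -0.4, -2.5]
opening: 0.0657
gripper_force: 30.3
```

```bash
python3 w.py; python3 - <<'E'
from workcell import telemetry, optics
from h import *
s=telemetry.sense();d=optics.get_image("wrist")
np.savez("w10.npz",**d,R=s["eef_rot"],p=s["ee_pos"])
cv2.imwrite("pics/w10.png",d["image"])
E
```

```text
x' 0.0637 y' 0.559 z 0.2387 yaw 0.0586 F [-0.  -0.4 -2.5] op 0.0657
```

View pics/w10.png

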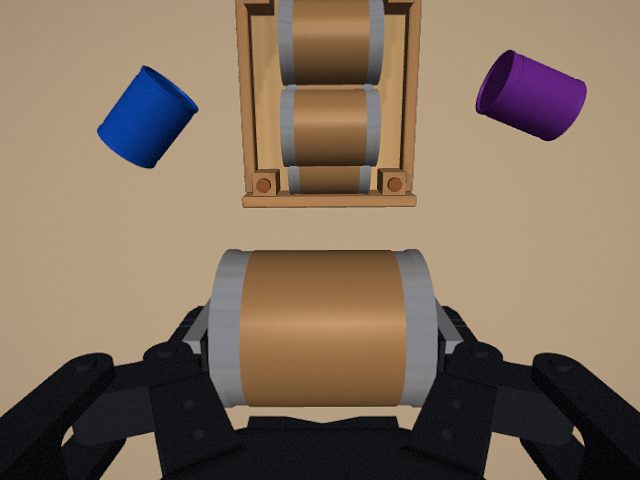

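The wrist view shows the tray with the two upper tins at rows 0–85 and 90–166, their ends lined up at about columns 280–381. The held tin is at rows 250–406.

```bash
python3 - <<'E'
from h import *
d=dict(np.load("w10.npz"));R=d["R"];p=d["p"];d=wristcam({"eef_rot":R,"ee_pos":p},d)
ay=np.array([.9983,.058,0]);ax=np.array([-.058,.9983,0]);hsv=cv2.cvtColor(d["image"],cv2.COLOR_BGR2HSV).astype(int)
V=hsv[:,328,2];print([(r,int(V[r])) for r in list(range(80,98))+list(range(160,172))+list(range(246,253))+list(range(402,410))])
g=(hsv[...,1]<60)&(hsv[...,0]>60)
for n,rows,z in(("new",(20,35),.11),("upper",(115,125),.11)):
  for r in rows:
    c=np.where(g[r,250:400])[0]+250;q=plane(d,[(c.min()-.5,r),(c.max()+.5,r)],z)@ay;print(n,c.min(),c.max(),q.round(4),q.mean().round(4))
q=plane(d,[(240,325),(406,325)],.2545+.026)@ay;print("held",q,q.mean())
print("upper",tang(d,328,91,166,R)[0].round(4),"held",tang(d,328,249.5,406,R)[0].round(4))
o,v=ray(d,[(328,85.5)]);v=v[0];q=np.array([v@ax,v[2]]);q/=np.linalg.norm(q);n=np.array([-q[1],q[0]]);o2=np.array([o@ax,o[2]])
for z in(.085,.08): print("new y'",(o2[0]+(.027-(z-o2[1])*n[1])/n[0]).round(4))
for row,s in((91,-1),(166,1)):
  o,v=ray(d,[(328,row)]);v=v[0];q=np.array([v@ax,v[2]]);q/=np.linalg.norm(q);n=np.array([-q[1],q[0]])
  print("upper y' z=.085",(o2[0]+(s*.027-(.085-o2[1])*n[1])/n[0]).round(4))
for b in blobs(((hsv[...,0]<17)&(hsv[...,1]>160))[150:205,240:420],40): print("dow",plane(d,[b[1]+[240,150]],.052).round(4))
E
```

```text
[(80, 48), (81, 43), (82, 42), (83, 39), (84, 76), (85, 141), (86, 176), (87, 167), (88, 160), (89, 145), (90, 125), (91, 125), (92, 130), (93, 133), (94, 136), (95, 141), (96, 141), (97, 141), (160, 63), (161, 59), (162, 57), (163, 50), (164, 44), (165, 43), (166, 123), (167, 142), (168, 139), (169, 137), (170, 132), (171, 133), (246, 184), (247, 184), (248, 187), (249, 183), (250, 59), (251, 82), (252, 83), (402, 93), (403, 94), (404, 91), (405, 81), (406, 83), (407, 188), (408, 182), (409, 182)]
new 278 383 [0.5313 0.5968] 0.564
new 279 383 [0.5317 0.5972] 0.5644
upper 280 379 [0.5311 0.5964] 0.5637
upper 280 380 [0.5309 0.5973] 0.5641
held [0.53606645 0.5827497 ] 0.5594080760596967
upper [0.1278 0.0743] held [0.0621 0.2527]
new y' 0.1851
new y' 0.1856
upper y' z=.085 0.1273
upper y' z=.085 0.1292
dow [[0.613  0.1197 0.052 ]]
dow [[0.5042 0.1125 0.052 ]]
```

Request:
drive_tool --moves '[[[0.6,0.047,0.003,0,0],[0.6,0.047,0.002,0,0],[0.6,0,0,0.05,0],[0.6,0,0,0.04,0],[0.6,0,0,0.01,0],[0.6,0,0,0,0],[0.6,0,0,0,0]]]'

```text
time: 34.95
ee_pos: [0.5548, 0.1922, 0.141]
eef_rot: [[-0.06, 0.998, 0.003], [0.998, 0.06, 0.001], [0.001, 0.003, -1.0]]
contact_force: [0.7, -0.4, -2.0]
opening: 0.0658
gripper_force: 30.2
```

```bash
python3 w.py
```

```text
x' 0.1597 y' 0.565 z 0.141 yaw 0.0602 F [ 0.7 -0.4 -2. ] op 0.0658
```

Request:
drive_tool --moves '[[[0.6,-0.001,0,0.009,0],[0.6,0,0,0.007,0],[0.6,0,0,0,0],[0.6,0,0,0,0]]]'

```text
time: 35.45
ee_pos: [0.5535, 0.191, 0.1231]
eef_rot: [[-0.061, 0.998, -0.0], [0.998, 0.061, 0.0], [0.0, -0.0, -1.0]]
contact_force: [0.1, -0.7, -2.4]
opening: 0.0656
gripper_force: 30.3
```

```bash
python3 w.py
```

```text
x' 0.1586 y' 0.5637 z 0.1231 yaw 0.0611 F [ 0.1 -0.7 -2.4] op 0.0656
```

On target; now feel down in small steps.

Request:
drive_tool --moves '[[[0.6,0,0,0.002,0],[0.6,0,0,0.002,0],[0.6,0,0,0,0]]]'

```text
time: 35.83
ee_pos: [0.5534, 0.1909, 0.1189]
eef_rot: [[-0.061, 0.998, -0.0], [0.998, 0.061, -0.0], [-0.0, -0.0, -1.0]]
contact_force: [-0.1, -0.2, -1.1]
opening: 0.0658
gripper_force: 30.3
```

Request:
drive_tool --moves '[[[0.6,0,0,0.0015,0],[0.6,0,0,0,0]]]'

```text
time: 36.08
ee_pos: [0.5535, 0.1909, 0.1174]
eef_rot: [[-0.061, 0.998, -0.0], [0.998, 0.061, -0.0], [-0.0, -0.0, -1.0]]
contact_force: [-0.6, -0.1, -1.8]
opening: 0.0659
gripper_force: 30.3
```

Request:
drive_tool --moves '[[[0.6,0,0,0.0012,0],[0.6,0,0,0,0]]]'

```text
time: 36.33
ee_pos: [0.5535, 0.1909, 0.1163]
eef_rot: [[-0.061, 0.998, -0.0], [0.998, 0.061, -0.0], [-0.0, -0.0, -1.0]]
contact_force: [-0.1, -0.4, -2.7]
opening: 0.0656
gripper_force: 30.3
```

Request:
drive_tool --moves '[[[0.6,0,0,0.001,0],[0.6,0,0,0,0]]]'

```text
time: 36.58
ee_pos: [0.5536, 0.191, 0.1153]
eef_rot: [[-0.061, 0.998, -0.0], [0.998, 0.061, -0.0], [-0.0, -0.0, -1.0]]
contact_force: [0.1, 0.1, -1.3]
opening: 0.0658
gripper_force: 30.5
```

Request:
drive_tool --moves '[[[0.6,0,0,0.001,0],[0.6,0,0,0,0]]]'

```text
time: 36.83
ee_pos: [0.5536, 0.1909, 0.1152]
eef_rot: [[-0.061, 0.998, 0.0], [0.998, 0.061, -0.001], [-0.001, 0.0, -1.0]]
contact_force: [-2.5, -1.3, 5.6]
opening: 0.0653
gripper_force: 31.1
```

Seated gently at z 0.115, as expected. Release and back off.

Request:
drive_tool --moves '[[[0.6,0,0,-0.0005,0],[0.82,0,0,0,0],[0.9,0,0,0,0],[1,0,0,0,0],[1,0,0,0,0],[1,0,0,-0.03,0],[1,0,0,-0.06,0],[1,-0.05,0,-0.03,0],[1,-0.06,0,0,0],[1,0,0,0,0]]]'

```text
time: 38.08
ee_pos: [0.5617, 0.0736, 0.2345]
eef_rot: [[-0.05, 0.999, 0.0], [0.999, 0.05, -0.003], [-0.003, -0.0, -1.0]]
contact_force: [-0.1, 0.5, -0.1]
opening: 0.0851
gripper_force: 0.0
```

```bash
python3 w.py; python3 - <<'E'
from workcell import telemetry, optics
from h import *
s=telemetry.sense();w=optics.get_image("wrist");d=wristcam(s,w)
cv2.imwrite("pics/w11.png",w["image"])
ay=np.array([.9983,.058,0]);hsv=cv2.cvtColor(w["image"],cv2.COLOR_BGR2HSV).astype(int)
g=(hsv[...,1]<60)&(hsv[...,0]>60)
for b in blobs(g[:240,230:430],60): print(b[0],b[1]+[230,0],b[2]+[230,0,0,0])
for r in range(0,200,20):
    c=np.where(g[r,230:420])[0]+230
    if len(c): print(r,c.min(),c.max(),(plane(d,[(c.min()-.5,r),(c.max()+.5,r)],.155)@ay).round(4))
E
```

```text
x' 0.0409 y' 0.565 z 0.2345 yaw 0.0497 F [-0.1  0.5 -0.1] op 0.0851
554 [260.2  16.2] [252   0  18  41]
782 [373.3  25.1] [364   0  19  69]
454 [268.4  78.1] [254  39  27  73]
276 [367.4  82.2] [358  60  22  38]
61 [362.3 115.5] [357 108  13  16]
64 [275.2 119.8] [270 113  14  14]
148 [359.4 132.8] [353 119  16  24]
147 [281.6 137.1] [272 126  17  26]
102 [356.8 155.8] [351 144  12  22]
75 [284.9 159.8] [279 151  12  16]
0 252 382 [0.5308 0.5964]
20 252 382 [0.5303 0.5966]
40 254 380 [0.5309 0.5959]
60 256 379 [0.5315 0.5956]
80 261 375 [0.5336 0.5938]
100 269 369 [0.5374 0.5909]
120 271 368 [0.538  0.5905]
140 279 362 [0.5419 0.5875]
160 280 360 [0.5421 0.5866]
```

Request:
drive_tool --moves '[[[1,-0.05,0,0,0],[1,0,0,0,0],[1,0,0,0,0]]]'

```text
time: 38.5
ee_pos: [0.563, 0.0329, 0.2348]
eef_rot: [[-0.063, 0.998, -0.0], [0.998, 0.063, 0.001], [0.001, -0.0, -1.0]]
contact_force: [0.3, 1.1, 0.0]
opening: 0.0854
gripper_force: 0.0
```

```bash
python3 - <<'E'
from workcell import env
print(env.close_job())
E
```

```text
the job is handed in; nothing more can be done
None
```

The pyramid is finished and handed in at about 38.5 s, with both tins seated and their ends lined up within about 1 mm; the top tin met about 6 N at contact, but the hollow tin was briefly pressed with about 25 N before I backed off, and no verdict was returned.

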